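Latch the green shoe-care case

ROBOT

A 7-joint arm with a two-finger parallel gripper is mounted at the origin on the work surface. World frame = base frame: x ahead of the robot, y to its left, z up, the work surface at z = 0. Lengths are in m, angles in rad, forces in N, time in s.
With the tool pointing down it reaches from about 0.425 to 0.925 m from the base axis. Payload 6.8 kg.
Tool frame: the origin (TCP) lies at the very end of the fingers, on their centre line; the grasp point (between the pads) lies 19 mm behind it; y points along the fingers, x is the direction in which the jaws open and shut, and the axes are right-handed (so a half turn about y gives the same grasp; the last joint's range is limited). The gripper opens to 85 mm and grips with 20 to 120 N. Pads are 22 mm wide; open, the fingers measure 114 mm over their backs; the gripper's body (76 mm by 85 mm) begins 54 mm behind the grasp point. The pads swing forward as they close: fully open they stand 13 mm farther back than shut.
Start: joints at [1.043, 0.477, 0.022, 1.555, -0.011, 1.109, -0.083], TCP at [0.275, -0.616, 0.231] pointing down, gripper open.
Joint ranges: [-2.96, 2.96], [-0.34, 2.1], [-1.41, 1.46], [0.24, 2.44], [-1.37, 4.51], [0.17, 1.92], [-2.96, 2.96]. Speed limits (rad/s): [2.39, 2.39, 3.14, 3.14, 3.14, 3.14, 3.14].

INTERFACE

Orientations are given as a rotation vector (axis times angle).
In Python, from bench import r, imaging gives the robot as it stands.
- The arm moves only by the shell command python3 -m jog 'ROWS' [FORCE]. ROWS is text: rows parted by semicolons, each of 7 numbers parted by spaces: the turn, a rotation vector about the tool's x, y, z in degrees, then the shift along the tool's x, y, z in mm, then the opening, from 0 (shut) to 1 (fully open). A call has exactly 5 rows; each row shifts and turns the commanded pose from where the row before left it, along the tool's axes as they then stand; what a row does not reach is not made up. A row lasts 1/12 s, in which the tool goes at most 41.7 mm and 7.16 degrees, less where a joint would pass 70% of its speed; a pose out of reach is approached as far as the arm can. A call with a gripper value outside its range is refused whole. The fingers move at their own pace and stop on an object; FORCE is the grip in N (left out, the last holds). Time passes only in rows, so rows that do not move let the fingers close, or fill a call up. It gives the time, the measured TCP pose, the force and the opening at its end, in the units of the state.
- r.get_obs(): the state, without advancing time (a new reading comes with each control period).
- imaging.grab_frame(name): name is "scene" or "top" or "wrist"; returns a dict with "color" (384x512x3 uint8, red, green, blue), "z_map" (384x512 float32, m along the optical axis (not along the pixel's ray), 0 where there is no reading), "fx", "fy", "cx", "cy" (pixels), "world_to_cam" (4x4, takes a point from world to camera coordinates); the wrist camera has in their place "hand_eye" (4x4, takes a point from camera to tool coordinates, whose origin is the TCP and whose axes are the tool frame's). Camera axes: x right, y up, looking along -z (the intrinsics and any distortion apply to the point x, -y, -z); pixel columns grow to the right and rows downward; lengths in m; the calibration is good to about 2 mm. A picture is of the moment at which its call begins: read the wrist's pose just before it.
- r.hand_in(): hands the job in, once; it reports no verdict.
The state is a dict: "clock": time; "joints": joint angles; "qvel": joint speeds; "tau": joint torques, N m; "tcp_pos": TCP position; "orientation": TCP orientation; "contact_force": force on the tool from outside, world axes, zero at the start; "moment": the same for the moment, N m; "grip_width": finger opening in m.
Only numpy, scipy, OpenCV 4.12 (cv2) and the standard library are available. Lean on these libraries where they do the work, as an engineer would, in place of code of your own. Each camera call takes 0.05 s, during which the arm holds its last target.

TASK

The green shoe-care case is packed and ready to go back on the shelf: swing its brass hasp all the way over, so that it lies down flat over the catch on the case. Leave the steel hasp on the pale wooden case standing open just as it is, since that case is still being filled, and let go when you are done.

Things in the scene. Friction and masses are not known exactly. Their poses are not given: they have to be found in the camera images.
- green_case: The case to latch: green wooden box with brass fittings, 200 mm deep (x), 180 wide (y), 100 high, standing fast, lid already shut (it does not open). Origin: centre of the underside; the front faces its -x. The hasp's hinge line lies on the lid, parallel to the case's y, at x = +20 mm, y = 0, 104 mm above the bench, so a closed hasp points to -x.
- green_hasp (a joint): Angle of the green case's brass hasp: 0 flat forward over the catch, 1.57 upright, more = leaning back to the case's +x; starts 1.7 to 2.1, stop 2.3. Strip 30 mm wide, 4 thick, 112 long from the hinge line, 8 mm bead at its end; slot 14 mm wide, 36 to 68 mm from the hinge line; solid tongue beyond. Stays at any angle; 1 N at its end moves it. Closed, its top is 106 mm above the bench.
- green_catch (a point): The catch: a small brass staple on the fixed front part of the green case's top. This point is the middle of its foot, at x = -32 mm, y = 0 of the case, 100 mm above the bench. It is 24 mm long along the case's x, 6 mm thick, and its top is 17 mm above the point; it passes through the hasp's slot. Axes as the case's.
- ash_hasp_tip (a point): Free end of the steel hasp on the other case, 110 mm from its hinge line; to be left alone. That case has the same shape and size but is pale bare wood with steel fittings; its hasp also stands open at 1.7 to 2.1 rad. Axes: x lies along the strip towards its hinge, y along its hinge line, z is the strip's normal.

How it is judged:
At the end, for the whole second after the job is handed in: The green case's hasp lies over its catch, within 0.17 rad (10 degrees) of flat, at rest; the other case's hasp end is within 20 mm of where it started (value of joint green_hasp below 0.17 rad and velocity of joint green_hasp between -0.1 and 0.1 rad/s and not (distance of ash_hasp_tip from where it was at the start of the episode above 0.02 m)); the robot touches nothing.
It fails at once if the wooden case's steel hasp is moved (its end by more than 20 mm) (distance of ash_hasp_tip from where it was at the start of the episode above 0.02 m).
It also fails if it takes over 32 s, if anything falls off the work surface, if the arm or the gripper's body presses on something with over 40 N, if the wrist force passes 120 N, or if a joint passes its speed limit or range.

## Working session

There is one attempt and no reset: what is moved stays moved. The work goes in short steps, Python scripts to look and compute and a shell command to move; the robot and the scene stay as the last step left them, time stands still between calls to the robot, and variables do not carry over. Pictures are saved under pics/ and viewed, and the job is handed in when it is done.

```bash
ls; mkdir -p pics
python3 - <<'E'
from bench import r, imaging
import cv2,pickle
o=r.get_obs(); print({k:o[k] for k in('clock','tcp_pos','orientation','grip_width','contact_force')})
d={}
for n in('scene','top'):
    f=imaging.grab_frame(n); d[n]=f
    cv2.imwrite(f'pics/{n}1.png',f['color'][...,::-1]); print(n,f['fx'],f['cx'],f['cy'],f.keys()); print(f['world_to_cam'])
pickle.dump(d,open('f1.pkl','wb'))
E
```

```text
pics
{'clock': 0.0, 'tcp_pos': array([ 0.27486364, -0.6158848 ,  0.23034089]), 'orientation': array([-1.37821121,  0.89584005, -0.89325502]), 'grip_width': 0.0853371588026415, 'contact_force': array([0.53608117, 0.48533738, 0.01469512])}
scene 355.4369633429653 261.84875776861503 192.45930506857692 dict_keys(['color', 'z_map', 'fx', 'fy', 'cx', 'cy', 'world_to_cam'])
[[-0.60040816  0.79962297 -0.01063756  0.29752232]
 [-0.69329233 -0.51384645  0.5052797   0.28802945]
 [ 0.39856718  0.31074899  0.86289007 -1.09916039]
 [ 0.          0.          0.          1.        ]]
top 372.20043457435474 253.43203317719457 190.57399659576234 dict_keys(['color', 'z_map', 'fx', 'fy', 'cx', 'cy', 'world_to_cam'])
[[-0.02018576 -0.99956022  0.02172323 -0.00716432]
 [ 0.99766753 -0.01872093  0.06564322 -0.50117494]
 [-0.06520767  0.02299762  0.99760667 -0.73321087]
 [ 0.          0.          0.          1.        ]]
```

View pics/scene1.png

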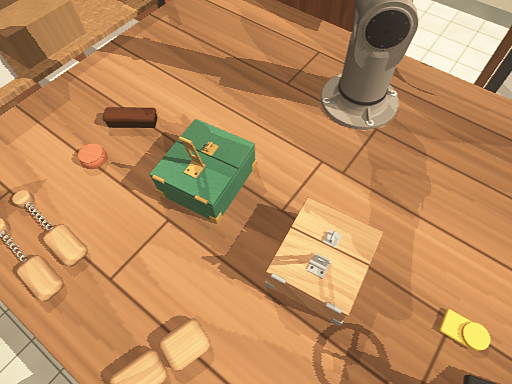

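View pics/top1.png

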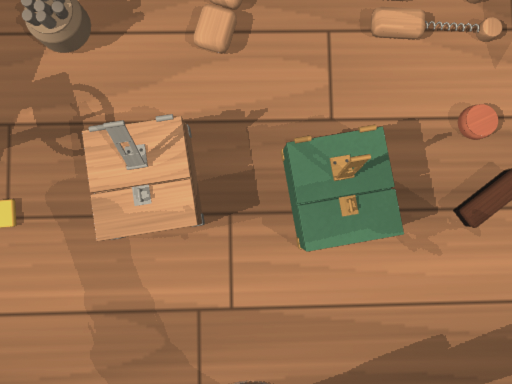

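The green case is at about (345,188) in the top view, with its catch near (348,206) and its hasp standing up near (350,163). The pale case is on the left at about (145,178). Next I'll measure both.

```bash
cat > h.py <<'E'
import numpy as np,cv2
def pts(f):
    h,w=f['z_map'].shape; v,u=np.mgrid[:h,:w]; z=f['z_map']
    p=np.stack([(u-f['cx'])/f['fx']*z,-(v-f['cy'])/f['fy']*z,-z],-1)
    T=np.linalg.inv(f['world_to_cam']); return p@T[:3,:3].T+T[:3,3]
E
python3 - <<'E'
import pickle,numpy as np,cv2
from h import *
d=pickle.load(open('f1.pkl','rb'))
for n in('top','scene'):
    f=d[n]; P=pts(f); hsv=cv2.cvtColor(f['color'],cv2.COLOR_RGB2HSV); ok=f['z_map']>0
    g=(hsv[...,0]>60)&(hsv[...,0]<95)&(hsv[...,1]>100)&ok
    t=g&(abs(P[...,2]-.1)<.008)
    q=P[t]; print(n,t.sum(),'z med',np.median(q[:,2]),'rect',cv2.minAreaRect(q[:,:2].astype(np.float32)*1000))
    # full top incl. brass
    c=np.array(cv2.minAreaRect(q[:,:2].astype(np.float32))[0])
    near=(np.hypot(P[...,0]-c[0],P[...,1]-c[1])<.15)&ok
    b=near&(P[...,2]>.102)&~g
    pz=P[b&(P[...,2]>.125)]; print('tall',len(pz),pz.min(0),pz.max(0),pz.mean(0))
    for lo in np.arange(.102,.24,.012):
        s=P[b&(P[...,2]>=lo)&(P[...,2]<lo+.012)]
        if len(s): print(round(lo,3),len(s),s.mean(0).round(4),np.ptp(s,axis=0).round(3))
f=d['top'];P=pts(f)
t=(abs(P[...,2]-.1)<.008)&(P[...,1]>.05)
print('ash',cv2.minAreaRect(P[t][:,:2].astype(np.float32)*1000))
t=(P[...,2]>.12)&(P[...,1]>.05)&(P[...,0]<.75);s=P[t];print(len(s),s.min(0),s.max(0))
E
```

```text
top 0 z med nan rect ((0.0, 0.0), (0.0, 0.0), 0.0)
  return _methods._mean(a, axis=axis, dtype=dtype,
  ret = ret.dtype.type(ret / rcount)
Traceback (most recent call last):
ValueError: zero-size array to reduction operation minimum which has no identity
```

Run:
```python
import pickle,numpy as np,cv2
from h import *
d=pickle.load(open('f1.pkl','rb'))
for n in('top','scene'):
    f=d[n]; P=pts(f); z=f['z_map'];print(n,(z>0).mean(),z.min(),z.max(),np.linalg.inv(f['world_to_cam'])[:3,3])
    for u,v in [(345,225),(310,170),(145,215),(240,280),(205,165),(210,185)]: print(u,v,z[v,u],P[v,u].round(3),f['color'][v,u])
```

```text
top 0.99591064453125 0.0 0.8073761 [4.52050370e-01 3.18472595e-04 7.64510423e-01]
345 225 0.6661277 [ 0.431 -0.178  0.099] [ 77 115  85]
310 170 0.67139065 [ 0.531 -0.118  0.099] [ 83 122  90]
145 215 0.65896034 [0.456 0.178 0.1  ] [204 147 104]
240 280 0.7532493 [0.321 0.014 0.001] [179 126  86]
205 165 0.76932734 [ 0.557  0.082 -0.002] [121  85  60]
210 185 0.76628494 [ 0.515  0.072 -0.001] [101  72  51]
scene 0.9959004720052084 0.0 2.6425004 [0.81641269 0.25166021 0.80608405]
345 225 0.77503246 [0.448 0.192 0.1  ] [242 193 130]
310 170 0.97240865 [ 0.307  0.023 -0.003] [235 173 111]
145 215 0.90586823 [ 0.674 -0.238 -0.001] [229 166 104]
240 280 0.8185057 [ 0.66   0.061 -0.002] [154 103  64]
205 165 0.8613777 [ 0.51  -0.16   0.098] [156 143  83]
210 185 0.8291288 [ 0.547 -0.112  0.101] [ 99 157 108]
```

Run:
```python
import pickle,numpy as np,cv2
from h import *
d=pickle.load(open('f1.pkl','rb'))
for n in('top','scene'):
    f=d[n]; P=pts(f); hsv=cv2.cvtColor(f['color'],cv2.COLOR_RGB2HSV); ok=f['z_map']>0
    c=np.array([.5,-.175])
    near=(np.hypot(P[...,0]-c[0],P[...,1]-c[1])<.17)&ok
    g=(hsv[...,0]>45)&(hsv[...,0]<95)&(hsv[...,1]>50)&ok&near
    t=near&(abs(P[...,2]-.1)<.006); tg=g&(abs(P[...,2]-.1)<.006)
    for m in(t,tg): print(n,m.sum(),'rect',cv2.minAreaRect(P[m][:,:2].astype(np.float32)*1000))
    b=near&(P[...,2]>.107)
    for lo in np.arange(.107,.24,.01):
        s=P[b&(P[...,2]>=lo)&(P[...,2]<lo+.01)]
        if len(s): print(round(lo,3),len(s),s.mean(0).round(4),np.ptp(s,axis=0).round(3))
f=d['top'];P=pts(f)
t=(abs(P[...,2]-.1)<.006)&(P[...,1]>.05)&(P[...,0]<.75)
print('ash',cv2.minAreaRect(P[t][:,:2].astype(np.float32)*1000))
t=(P[...,2]>.12)&(P[...,1]>.05)&(P[...,0]<.65);s=P[t];print(len(s),s.min(0),s.max(0))
```

```text
top 10418 rect ((500.0290222167969, -179.15115356445312), (204.8293914794922, 180.44898986816406), 8.778719902038574)
top 9503 rect ((497.7187194824219, -179.1675567626953), (198.91090393066406, 179.70278930664062), 8.751639366149902)
0.107 79 [ 0.4938 -0.1783  0.1123] [0.15  0.136 0.01 ]
0.117 34 [ 0.5027 -0.1776  0.1206] [0.066 0.028 0.009]
0.127 26 [ 0.5196 -0.1736  0.1322] [0.005 0.028 0.009]
0.137 35 [ 0.5223 -0.1759  0.1409] [0.008 0.029 0.009]
0.147 21 [ 0.5231 -0.1726  0.1518] [0.006 0.028 0.009]
0.157 21 [ 0.5248 -0.1737  0.1621] [0.005 0.029 0.009]
0.167 23 [ 0.5259 -0.1718  0.1731] [0.005 0.029 0.009]
0.177 33 [ 0.5275 -0.1727  0.1824] [0.005 0.029 0.01 ]
0.187 31 [ 0.5291 -0.1725  0.1921] [0.004 0.028 0.009]
0.197 34 [ 0.5305 -0.173   0.2019] [0.006 0.029 0.009]
0.207 112 [ 0.5346 -0.1734  0.2134] [0.011 0.031 0.01 ]
scene 4669 rect ((499.8926696777344, -178.4747772216797), (206.16021728515625, 181.05514526367188), 8.705740928649902)
scene 4129 rect ((497.7073974609375, -178.14349365234375), (201.89964294433594, 179.76365661621094), 8.677016258239746)
0.107 42 [ 0.491  -0.1777  0.1121] [0.068 0.03  0.009]
0.117 23 [ 0.5193 -0.1738  0.1218] [0.059 0.03  0.009]
0.127 16 [ 0.5231 -0.1719  0.1322] [0.008 0.028 0.007]
0.137 23 [ 0.5245 -0.1746  0.1413] [0.008 0.028 0.01 ]
0.147 15 [ 0.5259 -0.1727  0.152 ] [0.008 0.029 0.009]
0.157 16 [ 0.5272 -0.1717  0.1611] [0.008 0.028 0.009]
0.167 20 [ 0.5295 -0.1721  0.1719] [0.008 0.028 0.009]
0.177 23 [ 0.5312 -0.1715  0.1821] [0.008 0.029 0.009]
0.187 22 [ 0.533  -0.1723  0.1922] [0.008 0.029 0.009]
0.197 12 [ 0.5335 -0.1679  0.2001] [0.008 0.027 0.009]
0.207 53 [ 0.5362 -0.1723  0.2119] [0.012 0.03  0.008]
ash ((525.6434936523438, 189.13682556152344), (204.65342712402344, 180.594482421875), 7.958126544952393)
730 [0.54764075 0.17733118 0.12051915] [0.60063195 0.21286565 0.20434158]
```

Run:
```python
from bench import r
from scipy.spatial.transform import Rotation as R
print(R.from_rotvec(r.get_obs()['orientation']).as_matrix().round(3))
```

```text
[[ 0.408 -0.001  0.913]
 [-0.913  0.001  0.408]
 [-0.002 -1.    -0.   ]]
```

```bash
python3 -m jog '0 5.1 0 0 0 30 0; 0 5.1 0 0 0 35 0; 0 5.1 0 0 0 35 0; 0 0 0 0 0 35 0; 0 0 0 0 0 35 0' 30
cat > st.py <<'E'
from bench import r
import numpy as np
from scipy.spatial.transform import Rotation as R
o=r.get_obs(); M=R.from_rotvec(o['orientation']).as_matrix(); t=np.deg2rad(8.72)
C=np.array([[np.cos(t),-np.sin(t),0],[np.sin(t),np.cos(t),0],[0,0,1]])
print('t',o['clock'],'case mm',((o['tcp_pos']-[.4985,-.179,0])@C*1000).round(1),'F',o['contact_force'].round(1),'grip',round(o['grip_width'],4))
print('tool axes (cols) in case\n',(C.T@M).round(3))
E
python3 st.py; python3 -c "
from bench import imaging
print(imaging.grab_frame('wrist')['hand_eye'].round(3))"
```

```text
clock: 0.52
tcp_pos: [0.4402, -0.5728, 0.2309]
orientation: [-1.277, 1.097, -1.095]
contact_force: [-0.9, -0.0, 0.6]
grip_width: 0.0253
t 0.5167 case mm [-117.3 -380.4  230.9] F [-0.9 -0.   0.6] grip 0.0253
tool axes (cols) in case
 [[ 0.    -0.     1.   ]
 [-1.     0.001  0.   ]
 [-0.001 -1.    -0.   ]]
[[ 1.     0.001  0.    -0.001]
 [ 0.     0.268 -0.963 -0.142]
 [-0.001  0.963  0.268  0.067]
 [ 0.     0.     0.     1.   ]]
```

```bash
python3 -m jog '0 0 0 0 0 39 0; 0 0 0 0 0 39 0; 0 0 0 0 0 40 0; 0 0 0 0 0 40 0; 0 0 0 0 0 40 0' ; python3 st.py; python3 -m jog '0 0 0 -40 0 0 0; 0 0 0 -40 0 0 0; 0 0 0 -40 0 0 0; 0 0 0 -40 0 0 0; 0 0 0 -40 0 0 0'; python3 st.py
```

```text
clock: 0.98
tcp_pos: [0.6358, -0.543, 0.2307]
orientation: [-1.278, 1.097, -1.095]
contact_force: [0.9, -1.0, -0.5]
grip_width: 0.0001
t 0.9833 case mm [  80.5 -380.6  230.7] F [ 0.9 -1.  -0.5] grip 0.0001
tool axes (cols) in case
 [[ 0.    -0.001  1.   ]
 [-1.     0.001  0.   ]
 [-0.001 -1.    -0.001]]
clock: 1.4
tcp_pos: [0.6032, -0.3441, 0.2304]
orientation: [-1.278, 1.097, -1.095]
contact_force: [0.5, 0.2, 1.0]
grip_width: -0.0
t 1.4 case mm [  78.5 -179.1  230.4] F [0.5 0.2 1. ] grip -0.0
tool axes (cols) in case
 [[ 0.001 -0.001  1.   ]
 [-1.     0.001  0.001]
 [-0.001 -1.    -0.001]]
```

```bash
python3 -m jog '0 0 0 -36 0 0 0; 0 0 0 -36 0 0 0; 0 0 0 -36 0 0 0; 0 0 0 -36 0 0 0; 0 0 0 -35 0 0 0'; python3 -m jog '0 0 0 0 16 0 0; 0 0 0 0 15 0 0; 0 0 0 0 0 0 0; 0 0 0 0 0 0 0; 0 0 0 0 0 0 0';python3 st.py
python3 - <<'E'
from bench import imaging
import cv2
for n in('scene','wrist'):
    cv2.imwrite(f'pics/{n}2.png',imaging.grab_frame(n)['color'][...,::-1])
E
```

```text
clock: 1.82
tcp_pos: [0.5758, -0.1673, 0.231]
orientation: [-1.278, 1.096, -1.095]
contact_force: [-0.2, 1.1, -0.9]
grip_width: 0.0
clock: 2.23
tcp_pos: [0.577, -0.1698, 0.2008]
orientation: [-1.277, 1.096, -1.097]
contact_force: [0.5, 0.6, 1.0]
grip_width: 0.0001
t 2.2333 case mm [ 79.   -2.8 200.8] F [0.5 0.6 1. ] grip 0.0001
tool axes (cols) in case
 [[-0.  0.  1.]
 [-1. -0. -0.]
 [ 0. -1.  0.]]
```

View pics/scene2.png

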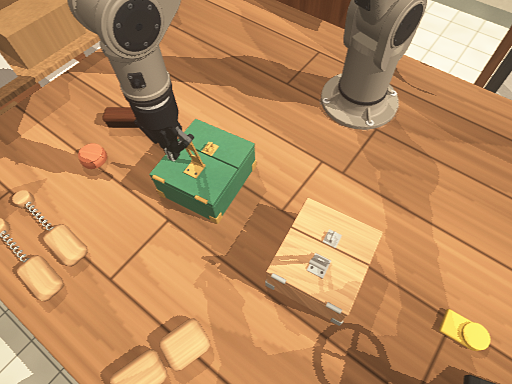

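View pics/wrist2.png

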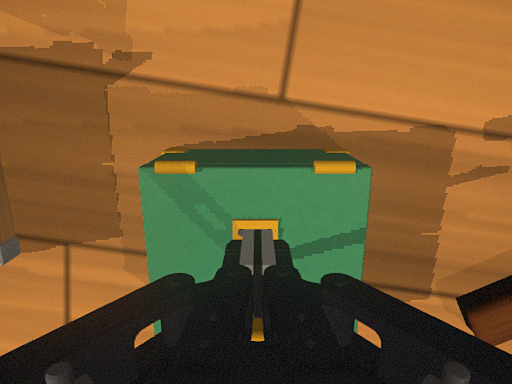

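The closed fingers are centred behind the hasp: the finger gap is at col 257 and the hinge plate at col 255 in the wrist view. Now I'll push the hasp forward along its arc.

```bash
python3 -m jog '0 0 0 0 3 -11 0; 0 0 0 0 0 -11 0; 0 0 0 0 0 -11 0; 0 0 0 0 0 -11 0; 0 0 0 0 0 -8 0'; python3 st.py | head -1
python3 -m jog '0 0 0 0 0 -10 0; 0 0 0 0 2 -10 0; 0 0 0 0 3 -10 0; 0 0 0 0 4 -10 0; 0 0 0 0 0 0 0'; python3 st.py|head -1
python3 - <<'E'
from bench import imaging
import cv2
for n in('scene',):
    cv2.imwrite(f'pics/{n}3.png',imaging.grab_frame(n)['color'][120:240,100:300,::-1].repeat(3,0).repeat(3,1))
E
```

```text
clock: 2.75
tcp_pos: [0.5242, -0.1776, 0.1978]
orientation: [-1.277, 1.096, -1.097]
contact_force: [-0.1, 0.0, -0.3]
grip_width: -0.0002
t 2.75 case mm [ 25.6  -2.5 197.8] F [-0.1  0.  -0.3] grip -0.0002
clock: 3.17
tcp_pos: [0.4828, -0.1836, 0.1872]
orientation: [-1.279, 1.1, -1.095]
contact_force: [0.2, -0.0, -0.2]
grip_width: 0.0004
t 3.1667 case mm [-16.2  -2.2 187.2] F [ 0.2 -0.  -0.2] grip 0.0004
```

View pics/scene3.png

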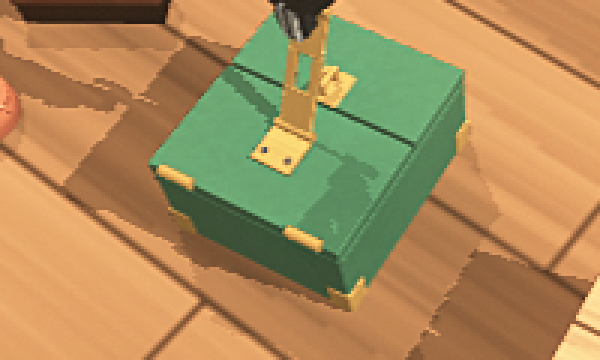

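The hasp is past upright and leaning forward ahead of the fingers, near (305,50) in the crop. I'll continue down the arc.

```bash
python3 -m jog '0 0 0 0 6 -8 0; 0 0 0 0 7 -7 0; 0 0 0 0 7 -7 0; 0 0 0 0 7 -6 0; 0 0 0 0 7 -6 0'; python3 st.py | head -1
python3 -m jog '0 0 0 0 8 -5 0; 0 0 0 0 8 -4 0; 0 0 0 0 8 -4 0; 0 0 0 0 8 -2 0; 0 0 0 0 0 0 0'; python3 st.py|head -1
python3 - <<'E'
from bench import imaging
import cv2
for n in('scene',):
    cv2.imwrite(f'pics/{n}4.png',imaging.grab_frame(n)['color'][120:240,100:300,::-1].repeat(3,0).repeat(3,1))
E
```

```text
clock: 3.63
tcp_pos: [0.4514, -0.1883, 0.1533]
orientation: [-1.278, 1.097, -1.096]
contact_force: [0.7, -0.5, -0.1]
grip_width: -0.0002
t 3.6333 case mm [-48.   -2.  153.3] F [ 0.7 -0.5 -0.1] grip -0.0002
clock: 4.05
tcp_pos: [0.4359, -0.1903, 0.1205]
orientation: [-1.279, 1.099, -1.094]
contact_force: [-0.2, 0.4, -0.5]
grip_width: 0.0003
t 4.05 case mm [-63.6  -1.7 120.5] F [-0.2  0.4 -0.5] grip 0.0003
```

View pics/scene4.png

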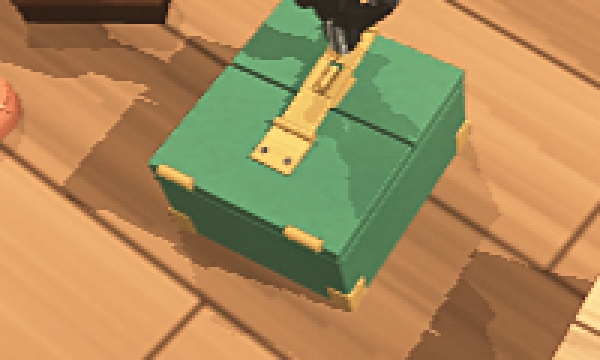

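The hasp is nearly flat, with the staple entering its slot near (330,75). I'll press the last 13 mm gently and then check the force.

```bash
python3 -m jog '0 0 0 0 4 -4 0; 0 0 0 0 4 -2 0; 0 0 0 0 3 0 0; 0 0 0 0 2 0 0; 0 0 0 0 0 0 0'; python3 st.py | head -1
```

```text
clock: 4.52
tcp_pos: [0.4314, -0.1914, 0.1089]
orientation: [-1.278, 1.096, -1.096]
contact_force: [-0.5, 0.7, 0.1]
grip_width: -0.0005
t 4.5167 case mm [-68.2  -2.  108.9] F [-0.5  0.7  0.1] grip -0.0005
```

```bash
python3 -m jog '0 0 0 0 1 0 0; 0 0 0 0 1 0 0; 0 0 0 0 0 0 0; 0 0 0 0 0 0 0; 0 0 0 0 0 0 0'; python3 st.py | head -1
python3 -m jog '0 0 0 0 -10 0 0; 0 0 0 0 -20 0 0; 0 0 0 0 -30 0 0; 0 0 0 0 -40 0 0; 0 0 0 0 -40 0 0'
python3 -m jog '0 0 0 40 0 0 0; 0 0 0 40 0 0 0; 0 0 0 40 0 0 0; 0 0 0 40 0 0 0; 0 0 0 0 0 0 0'; python3 st.py | head -1
python3 - <<'E'
from bench import imaging
import cv2,numpy as np,pickle
from h import *
d0=pickle.load(open('f1.pkl','rb')); t=np.deg2rad(8.72)
for n in('scene','top'):
    f=imaging.grab_frame(n); cv2.imwrite(f'pics/{n}5.png',f['color'][...,::-1])
    P=pts(f); X=(P[...,0]-.4985)*np.cos(t)+(P[...,1]+.179)*np.sin(t); Y=-(P[...,0]-.4985)*np.sin(t)+(P[...,1]+.179)*np.cos(t)
    ok=f['z_map']>0
    for a in(-95,-88,-80,-70,-60,-50,-32,-10,0,10):
        s=P[ok&(abs(X*1000-a)<4)&(abs(Y)<.012)][:,2]
        if len(s): print(n,a,len(s),np.median(s).round(4),s.max().round(4))
    for g,l in((d0[n],'before'),(f,'after')):
        Q=pts(g); s=Q[(Q[...,2]>.15)&(Q[...,2]<.23)&(abs(Q[...,1]-.19)<.08)&(abs(Q[...,0]-.57)<.08)]
        print('ash',l,len(s),s.mean(0).round(4) if len(s) else '',s.max(0).round(4))
E
```

```text
clock: 4.93
tcp_pos: [0.4316, -0.1914, 0.1074]
orientation: [-1.278, 1.096, -1.096]
contact_force: [0.1, -0.2, -0.4]
grip_width: -0.0
t 4.9333 case mm [-68.   -2.2 107.4] F [ 0.1 -0.2 -0.4] grip -0.0
clock: 5.35
tcp_pos: [0.4307, -0.1911, 0.2492]
orientation: [-1.278, 1.097, -1.095]
contact_force: [0.8, -0.1, -0.1]
grip_width: 0.0001
clock: 5.77
tcp_pos: [0.4547, -0.358, 0.2484]
orientation: [-1.277, 1.099, -1.106]
contact_force: [-0.2, -0.6, 0.3]
grip_width: -0.0001
t 5.7667 case mm [ -70.4 -170.3  248.4] F [-0.2 -0.6  0.3] grip -0.0001
scene -95 3 0.1071 0.1083
scene -88 26 0.108 0.1101
scene -80 23 0.1057 0.1076
scene -70 23 0.1054 0.1083
scene -60 25 0.1062 0.1085
scene -50 21 0.1047 0.1082
scene -32 22 0.1046 0.1173
scene -10 27 0.1049 0.1069
scene 0 24 0.1049 0.1066
scene 10 26 0.1048 0.1078
ash before 130 [0.5901 0.1987 0.1901] [0.6021 0.2141 0.203 ]
ash after 130 [0.5901 0.1987 0.1901] [0.601  0.2141 0.2033]
top -95 54 0.1001 0.1109
top -88 63 0.1093 0.113
top -80 60 0.1069 0.1094
top -70 61 0.107 0.109
top -60 60 0.1069 0.1091
top -50 62 0.1062 0.1082
top -32 57 0.1061 0.1188
top -10 57 0.1065 0.109
top 0 61 0.1064 0.109
top 10 59 0.106 0.1097
ash before 523 [0.5838 0.1963 0.1817] [0.6006 0.2129 0.2043]
ash after 516 [0.584  0.1963 0.1821] [0.601  0.2131 0.2048]
```

View pics/scene5.png

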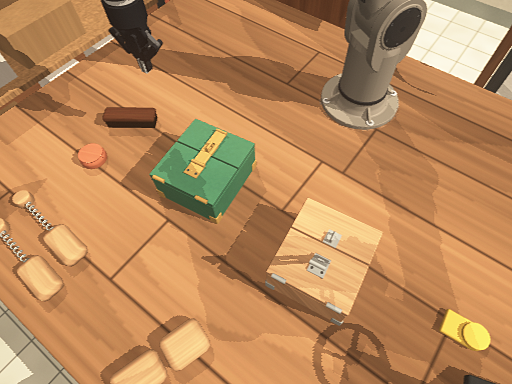

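View pics/top5.png

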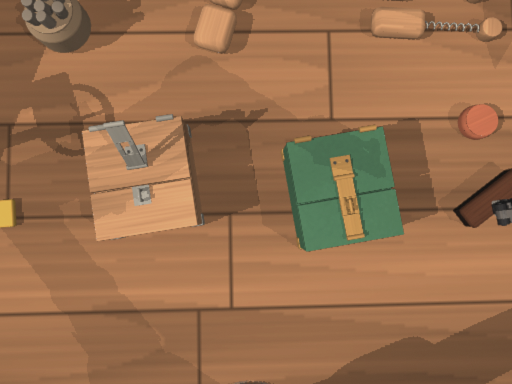

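The brass hasp lies flat with the staple through its slot, near (349,204) in the top view. The steel hasp looks unchanged, and the gripper is well clear to the right.

```bash
python3 -c "
from bench import r
print(r.get_obs()['qvel'].round(3)); print(r.hand_in())"
```

```text
[-0.03  -0.022 -0.042  0.036 -0.009  0.001 -0.008]
the job is handed in; nothing more can be done
None
```

The green case's brass hasp is closed flat over its catch, and I handed the job in at about 6 s. I pushed it over from behind with the shut fingers, pressed it down at the solid tongue, then lifted off and moved clear.

- **Brass hasp:** both cameras put its top 105–107 mm above the bench along its whole length, within 1–2 mm of flat. The staple shows through the slot, reaching about 117–119 mm.
- **Steel hasp:** the points measured on it before and after agree to within 1 mm, so it has not moved.
- **Robot:** the force readings after each move stayed at sensor-noise level, about 1 N. The gripper ended about 170 mm to the side of the hasp and 248 mm above the bench, touching nothing.

No check failed. The only difference between the two cameras was about 1.5 mm in height, within their calibration. The arm was still settling slightly (up to 0.04 rad/s) at the last reading before hand-in.

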